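Lay out frame-corner samples by moulding width

ROBOT

A 6-joint arm with a two-finger parallel gripper is mounted at the origin on the work surface. World frame = base frame: x ahead of the robot, y to its left, z up, the work surface at z = 0. Lengths are in mm, angles in rad, forces in N, time in s.
With the tool pointing down it reaches from about 400 to 925 mm from the base axis. Payload 12.5 kg.
Tool frame: the origin (TCP) lies between the finger pads; the fingertips stand 14 mm ahead of it and the grasp point (between the pads) lies 5 mm behind it; x points along the fingers, y is the direction in which the jaws open and shut, and the axes are right-handed (so a half turn about x gives the same grasp; the last joint's range is limited). The gripper opens to 95 mm and grips with 3 to 60 N. Pads are 20 mm wide; open, the fingers measure 119 mm over their backs; the gripper's body (75 mm by 180 mm) begins 59 mm behind the grasp point.
Start: joints at [-1.362, 0.491, 1.559, -0, 1.092, -0.106], TCP at [193.539, -594.296, 228.661] pointing down, gripper open.
Joint ranges: [-3.1, 3.1], [-0.84, 2.19], [0.05, 2.79], [-1.13, 4.28], [0.06, 2.93], [-2.69, 2.69]. Speed limits (rad/s): [2.22, 2.22, 2.79, 3.14, 3.14, 3.14].

INTERFACE

Orientations are given as [roll, pitch, yaw] about the fixed x, y, z axes, in that order (R = Rz(yaw) Ry(pitch) Rx(roll)).
In Python, from cell import env, cams gives the robot as it stands.
- The arm moves only by the tool carry_out, never from a script. Its arguments are lists of equal length, an entry for each row: "grip": the closure, from -1 (fully open) to 1 (shut); "linear": the shift along the tool's x, y, z scaled (see below), a list of three; "turn": the turn about the tool's x scaled (see below). In form: {"grip": [grip, ...], "linear": [[tx, ty, tz], ...], "turn": [turn, ...]}. A call has 1 to 5 rows; each row shifts and turns the commanded pose from where the row before left it, along the tool's axes as they then stand; what a row does not reach is not made up. The controller multiplies each number of a shift by 0.5 m and each number of a turn by 180 degrees. A row lasts 1/10 s, in which the tool goes at most 50 mm and 8.59 degrees, less where a joint would pass 70% of its speed; a pose out of reach is approached as far as the arm can. A call with a number of a shift or a turn outside -1 to 1 is refused whole. A call with a gripper value outside its range is refused whole. The fingers move at their own pace and stop on an object; the grip force is fixed at half the most. Time passes only in rows, so rows that do not move let the fingers close. It gives the time, the measured TCP pose, the force and the opening at its end, in the units of the state.
- env.state(): the state, without advancing time (a new reading comes with each control period).
- cams.read_camera(name): name is "scene" or "top"; returns the picture (480x640x3 uint8, blue, green, red); there is no depth.
- cams.camera_info(name): a dict with "fx", "fy", "cx", "cy" (pixels), "view" (4x4, takes a point from world to camera coordinates). Camera axes: x right, y down, z forward; pixel columns grow to the right and rows downward; lengths in mm; the calibration is good to about 2 mm. A picture is of the moment at which its call begins. camera_info takes no time and is no camera call.
- env.job_done(): hands the job in, once; it reports no verdict.
The state is a dict: "t": time; "joints": joint angles; "qvel": joint speeds; "tau": joint torques, N m; "eef_pos": TCP position; "tcp_rot": TCP orientation; "ft_force": force on the tool from outside, world axes, zero at the start; "moment": the same for the moment, N m; "opening": opening from 0.0 (shut) to 1.0 (fully open).
Only numpy, scipy, OpenCV 4.12 (cv2) and the standard library are available. Lean on these libraries where they do the work, as an engineer would, in place of code of your own. Each camera call takes 0.05 s, during which the arm holds its last target. There are 200 camera calls.

TASK

Lay the four frame-corner samples on the V marks of the sample board in order of moulding width, the narrowest on the mark next to the brass finger pull and the widest at the other end. Each sample lies flat, its outer corner and edges neatly on its V and pointing the way the V points. Leave the little paint pot standing where it is.

Things in the scene. Friction and masses are not known exactly. Their poses are not given: they have to be found in the camera images.
- black_sample (a point): Frame-corner sample, matt black: mitred right-angle L of moulding lying flat, 16 mm wide across a leg, 28 mm high, about 50 g; outer edges 90 mm, tip to leg end. Point: on the symmetry line, 40 mm behind the outer tip, 14 mm above the underside. x to the tip, z up; legs run back at 135 deg either side of x. Inner face: full width from 12 to 28 mm up, 7 mm less below.
- gold_sample (a point): Frame-corner sample, gold: mitred right-angle L of moulding lying flat, 26 mm wide across a leg, 24 mm high, about 65 g; outer edges 90 mm, tip to leg end. Point: on the symmetry line, 40 mm behind the outer tip, 12 mm above the underside. x to the tip, z up; legs run back at 135 deg either side of x. Inner face: full width from 10 to 19 mm up, 7 mm less below.
- walnut_sample (a point): Frame-corner sample, dark brown: mitred right-angle L of moulding lying flat, 36 mm wide across a leg, 24 mm high, about 80 g; outer edges 90 mm, tip to leg end. Point: on the symmetry line, 40 mm behind the outer tip, 12 mm above the underside. x to the tip, z up; legs run back at 135 deg either side of x. Inner face: full width from 10 to 18 mm up, 7 mm less below.
- red_sample (a point): Frame-corner sample, red with gold inner line: mitred right-angle L of moulding lying flat, 46 mm wide across a leg, 26 mm high, about 100 g; outer edges 90 mm, tip to leg end. Point: on the symmetry line, 40 mm behind the outer tip, 13 mm above the underside. x to the tip, z up; legs run back at 135 deg either side of x. Inner face: full width from 11 to 19 mm up, 7 mm less below.
- mark1: White V (9 mm strips, right angle, outer edges 90 mm) on the grey sample board (680 x 120 x 10 mm, fixed). Four in a row 140 mm apart, mark1 to mark4 towards +y. Origin: on the board's top, on the V's symmetry line, 40 mm behind its outer tip; x to the tip (away from the robot), z up. A sample's outer edges belong on the V's outer edges.
- mark2: White V (9 mm strips, right angle, outer edges 90 mm) on the grey sample board (680 x 120 x 10 mm, fixed). Four in a row 140 mm apart, mark1 to mark4 towards +y. Origin: on the board's top, on the V's symmetry line, 40 mm behind its outer tip; x to the tip (away from the robot), z up. A sample's outer edges belong on the V's outer edges.
- mark3: White V (9 mm strips, right angle, outer edges 90 mm) on the grey sample board (680 x 120 x 10 mm, fixed). Four in a row 140 mm apart, mark1 to mark4 towards +y. Origin: on the board's top, on the V's symmetry line, 40 mm behind its outer tip; x to the tip (away from the robot), z up. A sample's outer edges belong on the V's outer edges.
- mark4: White V (9 mm strips, right angle, outer edges 90 mm) on the grey sample board (680 x 120 x 10 mm, fixed). Four in a row 140 mm apart, mark1 to mark4 towards +y. Origin: on the board's top, on the V's symmetry line, 40 mm behind its outer tip; x to the tip (away from the robot), z up. A sample's outer edges belong on the V's outer edges.
- pull: Brass finger pull: a flat round brass disc 40 mm across, 2.5 mm high, let into one end of the sample board; the other end has a small black rubber stop instead. Origin at its centre on the board's top face. It can be at either end of the row.
- paint_pot (a point): Small closed glass pot of gold paint with a white cap, 38 mm across and 43 mm tall, standing among the samples; the point is at its centre, half-way up. Not part of the job.
Mind the look-alikes: they are no part of the job. Of the things shaped like the part that bears gold_sample, the brass one is meant.

How it is judged (in metres and radians):
At the end, for the whole second after the job is handed in: From the pull end the marks carry black, gold, walnut, red. Each sample's point is within 12 mm horizontally of its mark's origin, its tip points the mark's way within 0.2 rad, it lies flat on the board (tilt under 0.1 rad, height within 4 mm), released and at rest (((y of pull in the frame of mark1 above 0 m and horizontal distance between black_sample and mark4 below 0.012 m and angle between the x axis of black_sample and the x axis of mark4, either way round below 0.2 rad and y of pull in the frame of black_sample above 0 m and horizontal distance between gold_sample and mark3 below 0.012 m and angle between the x axis of gold_sample and the x axis of mark3, either way round below 0.2 rad and y of pull in the frame of gold_sample above 0 m and horizontal distance between walnut_sample and mark2 below 0.012 m and angle between the x axis of walnut_sample and the x axis of mark2, either way round below 0.2 rad and y of pull in the frame of walnut_sample above 0 m and horizontal distance between red_sample and mark1 below 0.012 m and angle between the x axis of red_sample and the x axis of mark1, either way round below 0.2 rad and y of pull in the frame of red_sample above 0 m) or (y of pull in the frame of mark1 below 0 m and horizontal distance between black_sample and mark1 below 0.012 m and angle between the x axis of black_sample and the x axis of mark1, either way round below 0.2 rad and y of pull in the frame of black_sample below 0 m and horizontal distance between gold_sample and mark2 below 0.012 m and angle between the x axis of gold_sample and the x axis of mark2, either way round below 0.2 rad and y of pull in the frame of gold_sample below 0 m and horizontal distance between walnut_sample and mark3 below 0.012 m and angle between the x axis of walnut_sample and the x axis of mark3, either way round below 0.2 rad and y of pull in the frame of walnut_sample below 0 m and horizontal distance between red_sample and mark4 below 0.012 m and angle between the x axis of red_sample and the x axis of mark4, either way round below 0.2 rad and y of pull in the frame of red_sample below 0 m)) and z of black_sample in the frame of mark1 between 0.01 and 0.018 m and angle between each of black_sample, gold_sample, walnut_sample, red_sample's own z axis and vertical below 0.1 rad and linear speed of each of black, gold, walnut, red below 0.02 m/s and contact force between the fingers and black below 0.05 N and z of gold_sample in the frame of mark1 between 0.008 and 0.016 m and contact force between the fingers and gold below 0.05 N and z of walnut_sample in the frame of mark1 between 0.008 and 0.016 m and contact force between the fingers and walnut below 0.05 N and z of red_sample in the frame of mark1 between 0.009 and 0.017 m and contact force between the fingers and red below 0.05 N); the robot touches nothing.
It fails at once if the paint pot is knocked over or moved by more than 30 mm (angle between paint_pot's own z axis and vertical above 0.35 rad or distance of paint_pot from where it was at the start of the episode above 0.03 m).
It also fails if it takes over 104 s, if anything falls off the work surface, if the arm or the gripper's body presses on something with over 40 N, if the wrist force passes 120 N, or if a joint passes its speed limit or range.

## Working session

There is one attempt and no reset: what is moved stays moved. The work goes in short steps, Python scripts to look and compute and a tool call to move; the robot and the scene stay as the last step left them, time stands still between calls to the robot, and variables do not carry over. Pictures are saved under pics/ and viewed, about 12 in all and at most 16, crops included, and the job is handed in when it is done.

Besides the shell and the picture viewer there is one more tool, called after "Call:" as name(argument=value, ...), one argument or row to a line, values as JSON. carry_out: Moves the arm, as the interface text tells. Shifts and turns lie within -1 to 1; 1 stands for 0.5 m of shift or 180 degrees of turn. Its arguments: {"type":"object","properties":{"grip":{"type":"array"},"linear":{"type":"array"},"turn":{"type":"array"}},"required":["grip","linear","turn"]}

```bash
ls; mkdir -p pics
python3 - <<'E'
from cell import env,cams
import cv2
for n in("scene","top"):
    cv2.imwrite(f"pics/{n}0.png",cams.read_camera(n)); i=cams.camera_info(n); print(n,i)
print(env.state())
E
```

```text
pics
scene {'fx': 493.98652672230054, 'fy': 493.98652672230054, 'cx': 321.0379665041932, 'cy': 241.9031388676513, 'view': array([[-7.71547628e-01,  6.36074178e-01, -1.11308847e-02,
         3.66213852e+02],
       [ 5.30491314e-01,  6.33623152e-01, -5.63116921e-01,
        -2.70680489e+02],
       [-3.51131347e-01, -4.40376363e-01, -8.26302267e-01,
         1.30910329e+03],
       [ 0.00000000e+00,  0.00000000e+00,  0.00000000e+00,
         1.00000000e+00]])}
top {'fx': 559.1723068583742, 'fy': 559.1723068583742, 'cx': 326.2685805217724, 'cy': 244.2155522632975, 'view': array([[-1.99548285e-02, -9.99611408e-01, -1.94637695e-02,
         7.61913432e+01],
       [-9.91693404e-01,  2.22634480e-02, -1.26682800e-01,
         4.81309793e+02],
       [ 1.27066902e-01,  1.67741583e-02, -9.91752303e-01,
         1.40818551e+03],
       [ 0.00000000e+00,  0.00000000e+00,  0.00000000e+00,
         1.00000000e+00]])}
{'t': 0.1, 'joints': array([-1.36159853e+00,  4.91495615e-01,  1.55937688e+00, -5.06555383e-05,
        1.09172409e+00, -1.05586459e-01]), 'qvel': array([ 0.00021422, -0.00061677, -0.00263011,  0.00201952,  0.0012833 ,
       -0.00032284]), 'tau': array([ 2.15963140e-03, -6.13623190e+01, -2.58604324e+01,  6.93844096e-02,
        4.70457750e-02, -5.28116004e-05]), 'eef_pos': array([ 193.4832981 , -594.08393358,  228.12646708]), 'tcp_rot': array([-1.6316588 ,  1.5697914 ,  1.82474148]), 'ft_force': array([-0.78020364,  0.23297685, -0.15624763]), 'moment': array([-0.03688456,  0.0304324 ,  0.01648129]), 'opening': 1.002944800412263}
```

View pics/top0.png

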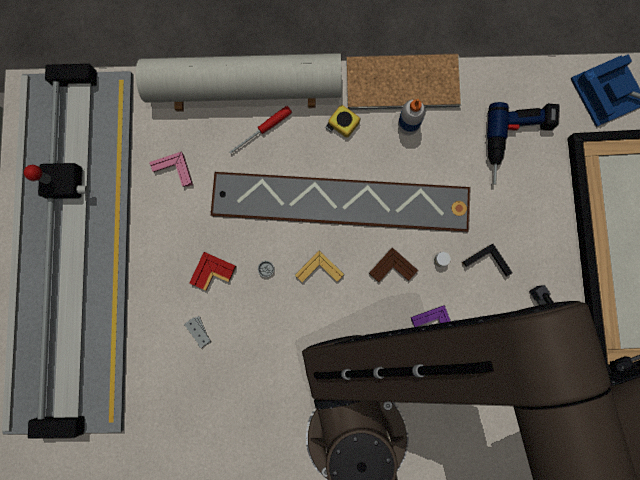

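View pics/scene0.png

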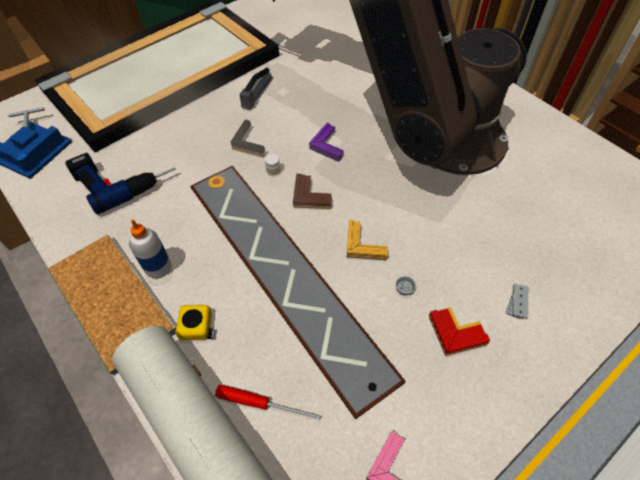

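The brass pull is at top (459,208), on the −y end, so mark1 is next to it: black→mark1, gold→mark2, walnut→mark3, red→mark4.

Candidates (top pixel):
- Samples: black (488,260), walnut (393,264), gold (320,266), red (213,270).
- Look-alike corners: pink (173,168), purple (432,317).
- Round things: tin (266,269) and black rubber stop (222,194), neither of which is the pull. The paint pot is at (442,260).

```bash
cat > h.py <<'E'
import cv2,numpy as np
from scipy.spatial.transform import Rotation as Rn
from cell import env,cams
def ray(name,px,z):
    i=cams.camera_info(name);V=i["view"];R,t=V[:3,:3],V[:3,3];c=-R.T@t
    px=np.atleast_2d(px).astype(float)
    d=np.c_[(px[:,0]-i["cx"])/i["fx"],(px[:,1]-i["cy"])/i["fy"],np.ones(len(px))]@R
    return (c+d*((z-c[2])/d[:,2])[:,None])[:,:2]
def mask(img,kind):
    h=cv2.cvtColor(img,cv2.COLOR_BGR2HSV);r=lambda a,b:cv2.inRange(h,np.array(a),np.array(b))
    return {"black":lambda:r((0,0,0),(180,255,70)),
     "gold":lambda:r((12,90,60),(32,255,255)),
     "walnut":lambda:r((0,60,15),(20,255,110)),
     "red":lambda:r((0,150,50),(8,255,255))|r((172,150,50),(180,255,255))|r((12,120,100),(32,255,255)),
     "white":lambda:r((0,0,165),(180,60,255))}[kind]()
def corner(img,name,kind,box,z):
    """L shape in pixel box -> origin (40 behind tip), yaw of tip, square size, at plane z"""
    x0,y0,x1,y1=box;m=mask(img[y0:y1,x0:x1],kind)
    cs=cv2.findContours(m,cv2.RETR_EXTERNAL,cv2.CHAIN_APPROX_NONE)[0]
    c=max(cs,key=cv2.contourArea)[:,0]+[x0,y0]
    p=ray(name,c,z).astype(np.float32);rect=cv2.minAreaRect(p);b=cv2.boxPoints(rect)
    ctr=np.array(rect[0]);mm=p[:].mean(0)
    tip=b[np.argmax((b-ctr)@(mm-ctr))];u=(tip-ctr)/np.linalg.norm(tip-ctr)
    return tip-40*u,np.arctan2(u[1],u[0]),rect[1],cv2.contourArea(c)
H=dict(black=28,gold=24,walnut=24,red=26)
def tool():
    s=env.state();return s,s["eef_pos"],Rn.from_euler("xyz",s["tcp_rot"]).as_matrix()
E
python3 - <<'E'
from h import *
im=cams.read_camera("top")
B=dict(black=(458,238,518,282),gold=(290,244,350,288),walnut=(364,244,422,288),red=(185,246,242,296))
for k,b in B.items(): print(k,corner(im,"top",k,b,H[k]))
for i,b in enumerate([(390,182,447,220),(337,180,394,216),(284,177,341,213),(232,174,287,210)],1): print("mark",i,corner(im,"top","white",b,10))
print("pot",ray("top",(442,259),43),"tin",ray("top",(266,269),10))
m=np.zeros_like(im)
for k,(x0,y0,x1,y1) in B.items(): m[y0:y1,x0:x1][mask(im[y0:y1,x0:x1],k)>0]=255
cr=lambda a:cv2.resize(a[160:300,180:520],(800,330))
cv2.imwrite("pics/chk.png",np.vstack([cr(im)[:330],cr(m)[165:]]))
s,p,R=tool();print(p,R.round(3))
E
```

```text
black (array([ 439.56254846, -348.46041433]), np.float64(-0.2996828867355665), (90.08061981201172, 97.61345672607422), 405.0)
gold (array([429.01814504,  85.90355277]), np.float64(-0.015457095194447438), (89.44275665283203, 89.14939880371094), 569.5)
walnut (array([ 433.0356556 , -103.40187978]), np.float64(0.02031145249230246), (89.44879913330078, 90.85730743408203), 734.5)
red (array([434.33453707, 370.28517846]), np.float64(0.3607373568117431), (90.89369201660156, 88.11504364013672), 849.5)
mark 1 (array([ 591.51988503, -189.81922552]), np.float64(-2.0012636378026007), (53.146915435791016, 107.55475616455078), 64.0)
mark 2 (array([593.44302368, -63.64930858]), np.float64(-2.124452050638614), (118.45000457763672, 62.066162109375), 85.0)
mark 3 (array([609.28618436, 122.90963494]), np.float64(1.9425572194658212), (121.75509643554688, 61.04458236694336), 98.0)
mark 4 (array([619.00789674, 214.94347225]), np.float64(-2.133343478947055), (117.08000183105469, 62.49831008911133), 89.5)
pot [[ 436.97101291 -226.78263888]] tin [[424.03316657 224.54355676]]
[ 193.49956095 -594.12771464  228.20798869] [[-0.     0.31  -0.951]
 [ 0.001 -0.951 -0.31 ]
 [-1.    -0.001 -0.   ]]
```

View pics/chk.png

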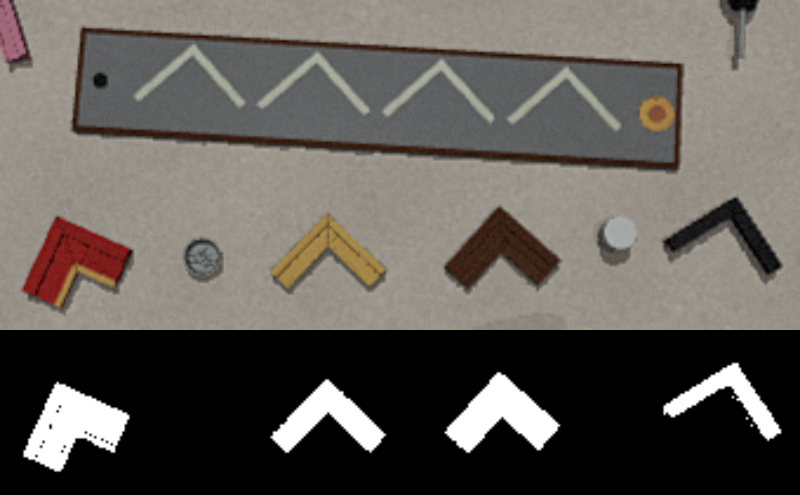

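The crop shows the red, gold, walnut and black corners with clean masks. The pot stands between walnut and black, and the brass pull is at the right end. The mark threshold was too strict and black picked up some shadow, so I'll refine both and work out the grasp poses.

```bash
sed -i 's/(0,0,165),(180,60,255)/(0,0,130),(180,90,255)/; s/(180,255,70)/(180,255,48)/' h.py
python3 - <<'E'
from h import *
im=cams.read_camera("top")
print("black",corner(im,"top","black",(458,238,518,282),28))
M=[corner(im,"top","white",b,10) for b in [(392,184,447,218),(339,182,394,214),(286,179,341,211),(234,176,287,208)]]
for m in M:print("mark",m)
P=np.array([m[0] for m in M]);print(np.diff(P,axis=0))
sc=cams.read_camera("scene")
for k,b,z in [("white",(210,180,262,224),10),("white",(240,222,294,268),10),("white",(276,262,332,316),10),("white",(314,312,372,370),10),("gold",(338,214,392,264),24),("walnut",(286,168,336,214),24),("red",(424,300,494,360),26)]:
    print("scene",k,corner(sc,"scene",k,b,z))
E
```

```text
black (array([ 438.59806498, -348.63907613]), np.float64(-0.2699719170509596), (89.1589126586914, 92.27460479736328), 359.5)
mark (array([ 590.75631241, -181.52548258]), np.float64(-0.09089544087114533), (89.46940612792969, 90.37591552734375), 179.5)
mark (array([591.88854466, -66.80174073]), np.float64(-2.160559745219894), (121.2724380493164, 65.98920440673828), 172.5)
mark (array([614.96621027,  97.73280233]), np.float64(-0.08441071071692173), (90.40625762939453, 90.87097930908203), 179.0)
mark (array([626.87694943, 237.43668717]), np.float64(-0.08971982701467995), (88.62592315673828, 89.86727905273438), 177.0)
[[  1.13223225 114.72374185]
 [ 23.07766562 164.53454307]
 [ 11.91073916 139.70388484]]
scene white (array([ 596.58450072, -182.85377127]), np.float64(-0.058353058997441073), (94.72993469238281, 92.01473236083984), 239.0)
scene white (array([608.38924365, -42.47257821]), np.float64(-0.07657259592971943), (94.09073638916016, 92.85181427001953), 287.0)
scene white (array([619.99187285,  97.05795834]), np.float64(-0.07847344445823452), (92.76912689208984, 92.16441345214844), 345.5)
scene white (array([631.83808097, 236.65659921]), np.float64(-0.08483909015841766), (92.52446746826172, 92.5728988647461), 414.5)
scene gold (array([443.17015456,  92.15669355]), np.float64(0.06943785614460793), (103.58548736572266, 89.74540710449219), 795.0)
scene walnut (array([447.00569536, -94.46485947]), np.float64(0.07750334491324075), (101.54252624511719, 89.89295196533203), 722.5)
scene red (array([447.14013427, 373.40128836]), np.float64(0.35213976832696986), (94.54645538330078, 95.06793975830078), 1481.0)
```

```bash
cat >> h.py <<'E'
W=dict(black=16,gold=26,walnut=36,red=46); S=dict(black=42,gold=48,walnut=58,red=67)
MK=dict(black=(591.5,-181.5),gold=(603.5,-41.9),walnut=(615.5,97.7),red=(627.5,237.4)); MY=-.086
SM=dict(black=(438.6,-348.6,-.285),gold=(429,85.9,-.015),walnut=(433,-103.4,.020),red=(434.3,370.3,.361))
def grasp(k,x,y,psi):
    """TCP xy and jaw yaw to hold the right leg of sample k at pose x,y,psi"""
    r=.5**.5;a=np.array([-r,-r]);n=np.array([-r,r]);q=np.array([40,0])+S[k]*a+W[k]/2*n
    c,s=np.cos(psi),np.sin(psi)
    return np.array([x,y])+np.array([[c,-s],[s,c]])@q, psi+3*np.pi/4
def plan(*wps,step=45):
    """waypoints (x,y,z,jaw yaw) -> rows of scaled shifts and turns, from the measured pose"""
    s,p,R=tool();print("at",p.round(1),"op %.2f"%s["opening"],"F",s["ft_force"].round(1),"t %.1f"%s["t"])
    for x,y,z,yaw in wps:
        g=np.array([x,y,z]);cur=np.arctan2(R[1,1],R[0,1])
        d=(yaw-cur+np.pi/2)%np.pi-np.pi/2
        n=int(np.ceil(max(np.linalg.norm(g-p)/step,abs(d)/np.radians(8),1)))
        print("->",g.round(1),"rows",n,"yaw %.1f"%np.degrees(yaw)); L=[];T=[]
        for i in range(n):
            L.append((R.T@((g-p)/n)/500).round(4).tolist());T.append(round(float(-d/n/np.pi),4))
            R=Rn.from_rotvec([0,0,d/n]).as_matrix()@R
        for i in range(0,n,5):print(str(L[i:i+5]).replace(" ",""),T[i:i+5])
        p=g
def pick(k,z=17,zt=110):
    q,w=grasp(k,*SM[k]);plan((*q,zt,w),(*q,z,w))
def place(k,z=27.5,zt=110):
    q,w=grasp(k,*MK[k],MY);plan((*q,zt,w),(*q,z,w))
E
python3 -c "
from h import *
pick('black')"
```

```text
at [ 193.5 -594.2  228.4] op 1.00 F [-0.3 -0.7 -0.1] t 0.2
-> [ 436.3 -373.   110. ] rows 8 yaw 118.7
[[0.0296,-0.0338,-0.0748],[0.0296,-0.032,-0.0756],[0.0296,-0.0303,-0.0763],[0.0296,-0.0285,-0.077],[0.0296,-0.0267,-0.0776]] [-0.0074, -0.0074, -0.0074, -0.0074, -0.0074]
[[0.0296,-0.0249,-0.0782],[0.0296,-0.0231,-0.0788],[0.0296,-0.0212,-0.0793]] [-0.0074, -0.0074, -0.0074]
-> [ 436.3 -373.    17. ] rows 3 yaw 118.7
[[0.062,0.0,0.0],[0.062,0.0,0.0],[0.062,0.0,0.0]] [-0.0, -0.0, -0.0]
```

Call:
carry_out(
  grip=[-0.26,-0.26,-0.26,-0.26,-0.26],
  linear=[
    [0.03,-0.034,-0.075],
    [0.03,-0.032,-0.076],
    [0.03,-0.03,-0.076],
    [0.03,-0.028,-0.077],
    [0.03,-0.027,-0.078],
  ],
  turn=[-0.007,-0.007,-0.007,-0.007,-0.007],
)

```text
t: 0.75
eef_pos: [346.9, -455.3, 153.1]
tcp_rot: [1.69, 1.57, -1.026]
ft_force: [-0.1, 0.6, 0.2]
opening: 0.655
```

Call:
carry_out(
  grip=[-0.26,-0.26,-0.26,-0.26],
  linear=[
    [0.03,-0.025,-0.078],
    [0.03,-0.023,-0.079],
    [0.028,-0.021,-0.079],
    [0,0,0],
  ],
  turn=[-0.008,-0.008,-0.008,0],
)

```text
t: 1.15
eef_pos: [439.4, -370.6, 107.9]
tcp_rot: [-1.447, 1.568, 2.2]
ft_force: [-1.4, -0.5, 0.4]
opening: 0.628
```

```bash
python3 -c "
from h import *
pick('black')"
```

```text
at [ 439.4 -370.6  107.9] op 0.63 F [-1.4 -0.5  0.4] t 1.1
-> [ 436.3 -373.   110. ] rows 1 yaw 118.7
[[-0.0042,0.0012,0.0077]] [0.0015]
-> [ 436.3 -373.    17. ] rows 3 yaw 118.7
[[0.062,0.0002,-0.0],[0.062,0.0002,-0.0],[0.062,0.0002,-0.0]] [-0.0, -0.0, -0.0]
```

Call:
carry_out(
  grip=[-0.26,-0.26,-0.26,-0.26],
  linear=[
    [0,0.001,0.008],
    [0.06,0,0],
    [0.06,0,0],
    [0,0,0],
  ],
  turn=[0.001,0,0,0],
)

```text
t: 1.55
eef_pos: [431.9, -376.6, 47.4]
tcp_rot: [-1.289, 1.566, 2.347]
ft_force: [-0.3, 0.6, -0.1]
opening: 0.629
```

```bash
python3 -c "
from h import *
pick('black')
a=cams.read_camera('scene')[60:220,150:390];b=cams.read_camera('top')[200:330,420:640]
cv2.imwrite('pics/g1.png',np.hstack([cv2.resize(a,(400,300)),cv2.resize(b,(400,300))]))"
```

```text
at [ 431.9 -376.6   47.4] op 0.63 F [-0.3  0.6 -0.1] t 1.6
-> [ 436.3 -373.   110. ] rows 2 yaw 118.7
[[-0.0626,-0.0014,-0.0055],[-0.0626,-0.0014,-0.0055]] [-0.0009, -0.0009]
-> [ 436.3 -373.    17. ] rows 3 yaw 118.7
[[0.062,0.0003,-0.0001],[0.062,0.0003,-0.0001],[0.062,0.0003,-0.0001]] [-0.0, -0.0, -0.0]
```

View pics/g1.png

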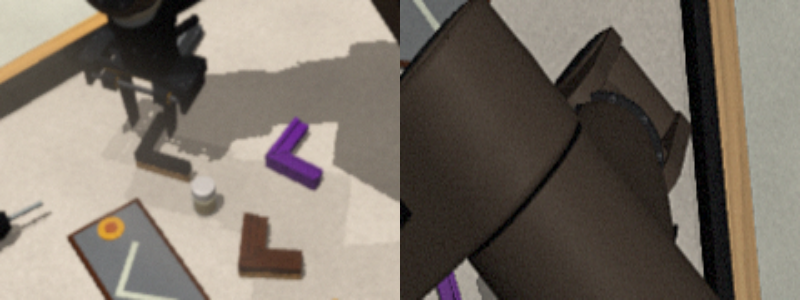

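The fingers straddle black's right leg, clear of the pot. The correction was applied before the arm had settled, so I'll reread the pose now.

```bash
cat >> h.py <<'E'
def pick2(k,z=17):
    q,w=grasp(k,*SM[k]);plan((*q,z,w),step=30)
def place2(k,z=27.5):
    q,w=grasp(k,*MK[k],MY);plan((*q,z,w),step=30)
E
python3 -c "
from h import *
pick2('black')"
```

```text
at [ 433.3 -377.5   50.3] op 0.63 F [-0.2 -0.1  0.4] t 1.6
-> [ 436.3 -373.    17. ] rows 2 yaw 118.7
[[0.0333,-0.0025,-0.0048],[0.0333,-0.0025,-0.0048]] [-0.0008, -0.0008]
```

Call:
carry_out(
  grip=[-0.26,-0.26,-0.26,-0.26],
  linear=[
    [0.03,-0.002,-0.005],
    [0.034,-0.002,-0.005],
    [0,0,0],
    [0,0,0],
  ],
  turn=[-0.001,0,0,0],
)

```text
t: 2.05
eef_pos: [437.6, -373.1, 19.1]
tcp_rot: [1.776, 1.569, -0.866]
ft_force: [0.3, -0.1, 0.3]
opening: 0.628
```

```bash
python3 -c "
from h import *
pick2('black')"
```

```text
at [ 437.6 -373.1   19.1] op 0.63 F [ 0.3 -0.1  0.3] t 2.0
-> [ 436.3 -373.    17. ] rows 1 yaw 118.7
[[0.0042,-0.0013,0.0021]] [-0.0002]
```

Call:
carry_out(
  grip=[1,1,1,1,1],
  linear=[
    [0.003,0,0],
    [0,0,0],
    [0,0,0],
    [0,0,0],
    [0,0,0],
  ],
  turn=[0,0,0,0,0],
)

```text
t: 2.55
eef_pos: [437.4, -372.3, 16.3]
tcp_rot: [1.659, 1.571, -0.982]
ft_force: [0.4, -0.7, 0.8]
opening: 0.266
```

Call:
carry_out(
  grip=[1,1,1,1,1],
  linear=[
    [0,0,0],
    [-0.06,0,0],
    [-0.09,0,0],
    [-0.03,0,0],
    [0,0,0],
  ],
  turn=[0,0,0,0,0],
)

```text
t: 3.05
eef_pos: [438.1, -372.9, 108.3]
tcp_rot: [1.807, 1.567, -0.834]
ft_force: [-0.4, -0.3, -0.6]
opening: 0.167
```

```bash
python3 -c "
from h import *
place('black')"
```

```text
at [ 438.1 -372.9  108.3] op 0.17 F [-0.4 -0.3 -0.6] t 3.0
-> [ 594.1 -205.9  110. ] rows 6 yaw 130.1
[[-0.0006,-0.0239,-0.0723],[-0.0006,-0.0215,-0.0731],[-0.0006,-0.0191,-0.0738],[-0.0005,-0.0166,-0.0744],[-0.0005,-0.0141,-0.0749]] [-0.0106, -0.0106, -0.0106, -0.0106, -0.0106]
[[-0.0005,-0.0116,-0.0753]] [-0.0106]
-> [ 594.1 -205.9   27.5] rows 2 yaw 130.1
[[0.0825,-0.0003,0.0001],[0.0825,-0.0003,0.0001]] [-0.0, -0.0]
```

Call:
carry_out(
  grip=[1,1,1,1,1],
  linear=[
    [-0.001,-0.024,-0.072],
    [-0.001,-0.022,-0.073],
    [-0.001,-0.019,-0.074],
    [0,-0.017,-0.074],
    [0,-0.014,-0.075],
  ],
  turn=[-0.011,-0.011,-0.011,-0.01,-0.01],
)

```text
t: 3.55
eef_pos: [567.1, -231.1, 105.9]
tcp_rot: [-1.116, 1.569, 2.694]
ft_force: [-0.2, 0.2, -0.6]
opening: 0.166
```

Call:
carry_out(
  grip=[1,1,1,1],
  linear=[
    [0,-0.012,-0.075],
    [0.06,0,0],
    [0,0,0],
    [0,0,0],
  ],
  turn=[-0.011,0,0,0],
)

```text
t: 3.95
eef_pos: [591.7, -204.6, 76.4]
tcp_rot: [-1.098, 1.568, 2.745]
ft_force: [-0.3, 0.0, -0.6]
opening: 0.167
```

```bash
python3 -c "
from h import *
place2('black')
a=cams.read_camera('scene')[80:290,140:420];b=cams.read_camera('top')[160:290,380:580]
cv2.imwrite('pics/g2.png',np.hstack([cv2.resize(a,(400,300)),cv2.resize(b,(400,300))]))"
```

```text
at [ 591.7 -204.6   76.4] op 0.17 F [-0.3  0.  -0.6] t 4.0
-> [ 594.1 -205.9   27.5] rows 2 yaw 130.1
[[0.0489,0.0026,-0.0011],[0.0489,0.0026,-0.0011]] [0.0002, 0.0002]
```

View pics/g2.png

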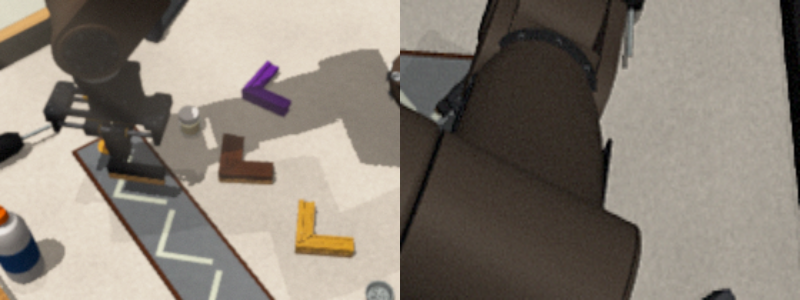

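Call:
carry_out(
  grip=[1,1,1,1,1],
  linear=[
    [0.04,0.003,-0.001],
    [0.04,0.002,-0.001],
    [0.008,0,0],
    [0,0,0],
    [0,0,0],
  ],
  turn=[0,0,0,0,0],
)

```text
t: 4.55
eef_pos: [595.2, -206.4, 34.8]
tcp_rot: [1.961, 1.569, -0.48]
ft_force: [0.6, -0.2, -0.3]
opening: 0.168
```

```bash
python3 -c "
from h import *
place2('black')"
```

```text
at [ 595.2 -206.4   34.8] op 0.17 F [ 0.6 -0.2 -0.3] t 4.5
-> [ 594.1 -205.9   27.5] rows 1 yaw 130.1
[[0.0146,-0.0023,0.0009]] [0.0004]
```

Call:
carry_out(
  grip=[1,1,1,1,1],
  linear=[
    [0.006,-0.002,0.001],
    [0.004,0,0],
    [0.003,0,0],
    [0,0,0],
    [0,0,0],
  ],
  turn=[0,0,0,0,0],
)

```text
t: 5.05
eef_pos: [593.9, -205.5, 27.2]
tcp_rot: [1.36, 1.571, -1.081]
ft_force: [-0.2, 0.3, -0.5]
opening: 0.166
```

Call:
carry_out(
  grip=[1,1,1],
  linear=[
    [0.002,0,0],
    [0,0,0],
    [0,0,0],
  ],
  turn=[0,0,0],
)

```text
t: 5.35
eef_pos: [593.9, -205.5, 27.1]
tcp_rot: [1.87, 1.57, -0.57]
ft_force: [-4.0, 1.3, 10.4]
opening: 0.168
```

Call:
carry_out(
  grip=[0.2,0.2,0.2,0.2,0.2],
  linear=[
    [0,0,0],
    [0,0,0],
    [0,0,0],
    [0,0,0],
    [0,0,0],
  ],
  turn=[0,0,0,0,0],
)

```text
t: 5.85
eef_pos: [593.8, -205.5, 26.0]
tcp_rot: [-0.721, 1.571, 3.122]
ft_force: [0.1, 0.0, 0.6]
opening: 0.396
```

Call:
carry_out(
  grip=[0.2,0.2,0.2,0.2,0.2],
  linear=[
    [-0.03,0,0],
    [-0.07,0,0],
    [-0.07,0,0],
    [0,0,0],
    [0,0,0],
  ],
  turn=[0,0,0,0,0],
)

```text
t: 6.35
eef_pos: [594.1, -205.6, 112.6]
tcp_rot: [1.965, 1.569, -0.475]
ft_force: [0.2, 0.4, -1.1]
opening: 0.398
```

```bash
python3 -c "
from h import *
pick('gold')"
```

```text
at [ 594.1 -205.6  112.6] op 0.40 F [ 0.2  0.4 -1.1] t 6.3
-> [425.5  61.2 110. ] rows 8 yaw 134.1
[[0.0005,-0.0782,-0.0108],[0.0005,-0.0781,-0.0115],[0.0005,-0.078,-0.0122],[0.0005,-0.0778,-0.0129],[0.0005,-0.0777,-0.0135]] [-0.0028, -0.0028, -0.0028, -0.0028, -0.0028]
[[0.0005,-0.0776,-0.0142],[0.0005,-0.0775,-0.0149],[0.0005,-0.0774,-0.0155]] [-0.0028, -0.0028, -0.0028]
-> [425.5  61.2  17. ] rows 3 yaw 134.1
[[0.062,-0.0001,0.0001],[0.062,-0.0001,0.0001],[0.062,-0.0001,0.0001]] [-0.0, -0.0, -0.0]
```

Call:
carry_out(
  grip=[-0.2,-0.2,-0.2,-0.2,-0.2],
  linear=[
    [0,-0.078,-0.011],
    [0,-0.078,-0.012],
    [0,-0.078,-0.012],
    [0,-0.078,-0.013],
    [0,-0.078,-0.014],
  ],
  turn=[-0.003,-0.003,-0.003,-0.003,-0.003],
)

```text
t: 6.85
eef_pos: [487.0, -37.3, 110.5]
tcp_rot: [-0.918, 1.569, 2.972]
ft_force: [1.4, 0.6, -0.4]
opening: 0.596
```

Call:
carry_out(
  grip=[-0.2,-0.2,-0.2,-0.2,-0.2],
  linear=[
    [0,-0.078,-0.014],
    [0,-0.078,-0.015],
    [0,-0.077,-0.015],
    [0,0,0],
    [0,0,0],
  ],
  turn=[-0.003,-0.003,-0.002,0,0],
)

```text
t: 7.35
eef_pos: [424.2, 61.7, 110.8]
tcp_rot: [-0.558, 1.57, -2.924]
ft_force: [-0.2, -0.6, -0.5]
opening: 0.602
```

```bash
python3 -c "
from h import *
pick2('gold')"
```

```text
at [424.2  61.7 110.8] op 0.60 F [-0.2 -0.6 -0.5] t 7.3
-> [425.5  61.2  17. ] rows 4 yaw 134.1
[[0.0469,0.0007,-0.0003],[0.0469,0.0007,-0.0003],[0.0469,0.0007,-0.0003],[0.0469,0.0007,-0.0003]] [0.0004, 0.0004, 0.0004, 0.0004]
```

Call:
carry_out(
  grip=[-0.2,-0.2,-0.2,-0.2,-0.2],
  linear=[
    [0.07,0.001,0],
    [0.07,0.001,0],
    [0.047,0.001,-0.001],
    [0,0,0],
    [0,0,0],
  ],
  turn=[0.001,0,0,0,0],
)

```text
t: 7.85
eef_pos: [426.3, 59.6, 16.7]
tcp_rot: [-0.702, 1.569, -3.075]
ft_force: [0.1, -0.7, -0.6]
opening: 0.597
```

Call:
carry_out(
  grip=[1,1,1,1,1],
  linear=[
    [0,0,0],
    [0,0,0],
    [0,0,0],
    [0,0,0],
    [0,0,0],
  ],
  turn=[0,0,0,0,0],
)

```text
t: 8.35
eef_pos: [426.0, 60.5, 17.8]
tcp_rot: [2.159, 1.57, -0.212]
ft_force: [0.0, -1.5, 0.9]
opening: 0.27
```

Call:
carry_out(
  grip=[1,1,1,1,1],
  linear=[
    [0,0,0],
    [0,0,0],
    [-0.08,0,0],
    [-0.08,0,0],
    [-0.03,0,0],
  ],
  turn=[0,0,0,0,0],
)

```text
t: 8.85
eef_pos: [426.4, 60.7, 115.2]
tcp_rot: [2.356, 1.568, -0.015]
ft_force: [0.1, 0.2, -1.3]
opening: 0.265
```

```bash
python3 -c "
from h import *
a=cams.read_camera('scene');a=cams.read_camera('scene')[110:320,190:470];b=cams.read_camera('top')[150:300,240:540]
cv2.imwrite('pics/g3.png',np.hstack([cv2.resize(a,(400,300)),cv2.resize(b,(400,300))]))
place('gold')"
```

```text
at [426.   60.6 113. ] op 0.27 F [-0.1  0.2 -1.2] t 9.0
-> [598.3 -66.3 110. ] rows 5 yaw 130.1
[[0.0013,0.0844,-0.0141],[0.0013,0.0842,-0.0153],[0.0013,0.084,-0.0165],[0.0013,0.0837,-0.0177],[0.0013,0.0835,-0.0188]] [0.0045, 0.0045, 0.0045, 0.0045, 0.0045]
-> [598.3 -66.3  27.5] rows 2 yaw 130.1
[[0.0825,-0.0001,0.0001],[0.0825,-0.0001,0.0001]] [-0.0, -0.0]
```

View pics/g3.png

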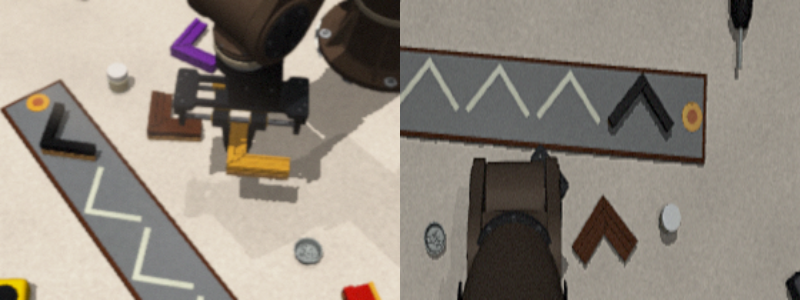

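Black lies on mark1, covering its V, and gold hangs level in the gripper. On to mark2.

Call:
carry_out(
  grip=[1,1,1,1,1],
  linear=[
    [0.001,0.084,-0.014],
    [0.001,0.084,-0.015],
    [0.001,0.084,-0.017],
    [0.001,0.084,-0.018],
    [0.001,0.084,-0.019],
  ],
  turn=[0.005,0.004,0.005,0.004,0.005],
)

```text
t: 9.5
eef_pos: [598.9, -67.4, 107.8]
tcp_rot: [-0.9, 1.568, 2.939]
ft_force: [0.3, 0.9, -0.5]
opening: 0.267
```

Call:
carry_out(
  grip=[1,1,1,1],
  linear=[
    [0.05,0,0],
    [0.05,0,0],
    [0,0,0],
    [0,0,0],
  ],
  turn=[0,0,0,0],
)

```text
t: 9.9
eef_pos: [597.8, -66.2, 58.9]
tcp_rot: [-0.898, 1.568, 2.941]
ft_force: [0.7, -0.1, -1.0]
opening: 0.27
```

```bash
python3 -c "
from h import *
place2('gold')
im=cams.read_camera('top')
print(corner(im,'top','black',(385,178,450,222),38))"
```

```text
at [597.8 -66.2  58.9] op 0.27 F [ 0.7 -0.1 -1. ] t 9.9
-> [598.3 -66.3  27.5] rows 2 yaw 130.1
[[0.0314,0.0005,-0.0003],[0.0314,0.0005,-0.0003]] [-0.0002, -0.0002]
(array([ 564.18186328, -124.96874719]), np.float64(2.753085355044191), (123.61481475830078, 72.56310272216797), 427.0)
```

Call:
carry_out(
  grip=[1,1,1,1,1],
  linear=[
    [0.05,0.001,0],
    [0.008,0,0],
    [0.004,0,0],
    [0,0,0],
    [0,0,0],
  ],
  turn=[0,0,0,0,0],
)

```text
t: 10.45
eef_pos: [599.1, -66.7, 30.1]
tcp_rot: [2.164, 1.569, -0.279]
ft_force: [-0.7, -0.6, -1.1]
opening: 0.27
```

Call:
carry_out(
  grip=[1,1,1],
  linear=[
    [0.003,0,0],
    [0,0,0],
    [0,0,0],
  ],
  turn=[0,0,0],
)

```text
t: 10.75
eef_pos: [598.7, -66.8, 27.8]
tcp_rot: [1.806, 1.571, -0.637]
ft_force: [-0.5, 0.5, 1.2]
opening: 0.273
```

Light contact at z 27.8. Release, retract.

Call:
carry_out(
  grip=[0,0,0,0,0],
  linear=[
    [0,0,0],
    [0,0,0],
    [0,0,0],
    [0,0,0],
    [0,0,0],
  ],
  turn=[0,0,0,0,0],
)

```text
t: 11.25
eef_pos: [598.7, -66.7, 27.6]
tcp_rot: [1.48, 1.571, -0.964]
ft_force: [-0.5, 0.5, 0.3]
opening: 0.498
```

Call:
carry_out(
  grip=[0,0,0,0,0],
  linear=[
    [-0.03,0,0],
    [-0.07,0,0],
    [-0.07,0,0],
    [0,0,0],
    [0,0,0],
  ],
  turn=[0,0,0,0,0],
)

```text
t: 11.75
eef_pos: [598.9, -66.7, 114.1]
tcp_rot: [2.193, 1.569, -0.25]
ft_force: [0.2, -0.4, 0.1]
opening: 0.501
```

```bash
python3 -c "
from h import *
pick('walnut')"
```

```text
at [598.9 -66.7 114.1] op 0.50 F [ 0.2 -0.4  0.1] t 11.8
-> [ 419.8 -132.   110. ] rows 5 yaw 136.1
[[0.0015,-0.0261,0.0716],[0.0015,-0.0276,0.0711],[0.0015,-0.0291,0.0705],[0.0015,-0.0306,0.0698],[0.0015,-0.0321,0.0691]] [-0.0068, -0.0068, -0.0068, -0.0068, -0.0068]
-> [ 419.8 -132.    17. ] rows 3 yaw 136.1
[[0.062,-0.0001,0.0001],[0.062,-0.0001,0.0001],[0.062,-0.0001,0.0001]] [-0.0, -0.0, -0.0]
```

Call:
carry_out(
  grip=[-0.4,-0.4,-0.4,-0.4,-0.4],
  linear=[
    [0.001,-0.026,0.072],
    [0.001,-0.028,0.071],
    [0.001,-0.029,0.07],
    [0.001,-0.031,0.07],
    [0.001,-0.032,0.069],
  ],
  turn=[-0.007,-0.007,-0.006,-0.007,-0.007],
)

```text
t: 12.25
eef_pos: [417.5, -131.6, 109.5]
tcp_rot: [-1.185, 1.569, 2.762]
ft_force: [-0.5, -0.9, -0.2]
opening: 0.696
```

Call:
carry_out(
  grip=[-0.4,-0.4,-0.4,-0.4],
  linear=[
    [0.05,0,0],
    [0.05,0,0],
    [0,0,0],
    [0,0,0],
  ],
  turn=[0,0,0,0],
)

```text
t: 12.65
eef_pos: [419.1, -131.5, 59.9]
tcp_rot: [-1.222, 1.569, 2.724]
ft_force: [-0.7, 0.7, 1.4]
opening: 0.703
```

```bash
python3 -c "
from h import *
pick2('walnut')"
```

```text
at [ 419.1 -131.5   59.9] op 0.70 F [-0.7  0.7  1.4] t 12.7
-> [ 419.8 -132.    17. ] rows 2 yaw 136.1
[[0.0429,0.0009,-0.0002],[0.0429,0.0009,-0.0002]] [-0.0001, -0.0001]
```

Call:
carry_out(
  grip=[-0.4,-0.4,-0.4,-0.4],
  linear=[
    [0.05,0.001,0],
    [0.036,0.001,0],
    [0,0,0],
    [0,0,0],
  ],
  turn=[0,0,0,0],
)

```text
t: 13.05
eef_pos: [420.4, -132.3, 17.9]
tcp_rot: [1.394, 1.571, -0.942]
ft_force: [-0.0, 0.1, 0.8]
opening: 0.699
```

Call:
carry_out(
  grip=[1,1,1,1,1],
  linear=[
    [0,0,0],
    [0,0,0],
    [0,0,0],
    [0,0,0],
    [0,0,0],
  ],
  turn=[0,0,0,0,0],
)

```text
t: 13.55
eef_pos: [420.4, -132.5, 17.4]
tcp_rot: [1.772, 1.57, -0.565]
ft_force: [-0.2, -0.2, 5.2]
opening: 0.38
```

Call:
carry_out(
  grip=[1,1,1,1,1],
  linear=[
    [0,0,0],
    [0,0,0],
    [-0.08,0,0],
    [-0.08,0,0],
    [-0.03,0,0],
  ],
  turn=[0,0,0,0,0],
)

```text
t: 14.05
eef_pos: [420.7, -132.6, 114.8]
tcp_rot: [1.858, 1.568, -0.479]
ft_force: [1.4, -0.3, -1.4]
opening: 0.373
```

```bash
python3 -c "
from h import *
place('walnut')"
```

```text
at [ 420.7 -132.6  114.8] op 0.37 F [ 1.4 -0.3 -1.4] t 14.1
-> [599.4  70.7 110. ] rows 7 yaw 130.1
[[0.0014,-0.0035,-0.0773],[0.0014,-0.0046,-0.0772],[0.0014,-0.0058,-0.0771],[0.0014,-0.0069,-0.077],[0.0014,-0.0081,-0.0769]] [0.0048, 0.0048, 0.0048, 0.0048, 0.0048]
[[0.0014,-0.0093,-0.0768],[0.0014,-0.0104,-0.0766]] [0.0048, 0.0048]
-> [599.4  70.7  27.5] rows 2 yaw 130.1
[[0.0825,-0.0002,0.0001],[0.0825,-0.0002,0.0001]] [-0.0, -0.0]
```

Call:
carry_out(
  grip=[1,1,1,1,1],
  linear=[
    [0.001,-0.004,-0.077],
    [0.001,-0.005,-0.077],
    [0.001,-0.006,-0.077],
    [0.001,-0.007,-0.077],
    [0.001,-0.008,-0.077],
  ],
  turn=[0.005,0.005,0.005,0.005,0.005],
)

```text
t: 14.55
eef_pos: [548.0, 14.3, 109.4]
tcp_rot: [-0.637, 1.57, -3.053]
ft_force: [0.8, -0.6, -1.1]
opening: 0.373
```

Call:
carry_out(
  grip=[1,1,1,1,1],
  linear=[
    [0.001,-0.009,-0.077],
    [0.001,-0.01,-0.077],
    [0.05,0,0],
    [0.05,0,0],
    [0,0,0],
  ],
  turn=[0.004,0.004,0,0,0],
)

```text
t: 15.05
eef_pos: [597.2, 71.0, 55.6]
tcp_rot: [-0.671, 1.565, -3.111]
ft_force: [-0.0, 0.0, -1.0]
opening: 0.374
```

```bash
python3 -c "
from h import *
cams.read_camera('scene');a=cams.read_camera('scene')[130:360,170:470];b=cams.read_camera('top')[150:300,280:540]
cv2.imwrite('pics/g4.png',np.hstack([cv2.resize(a,(400,300)),cv2.resize(b,(400,300))]))
place2('walnut')"
```

```text
at [599.3  70.6  59.4] op 0.38 F [-0.2  0.6 -1. ] t 15.2
-> [599.4  70.7  27.5] rows 2 yaw 130.1
[[0.0319,0.0,-0.0001],[0.0319,0.0,-0.0001]] [0.0003, 0.0003]
```

View pics/g4.png

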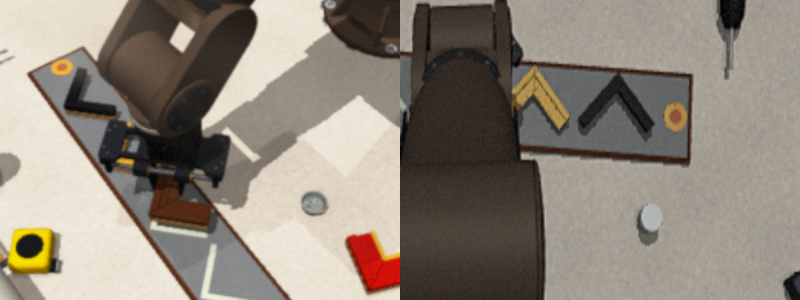

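Black and gold lie on marks 1 and 2, and walnut hangs level above mark3. Lower it.

Call:
carry_out(
  grip=[1,1,1,1,1],
  linear=[
    [0.05,0,0],
    [0.009,0,0],
    [0.003,0,0],
    [0,0,0],
    [0,0,0],
  ],
  turn=[0,0,0,0,0],
)

```text
t: 15.7
eef_pos: [599.5, 70.8, 28.6]
tcp_rot: [2.393, 1.569, -0.047]
ft_force: [0.1, -0.0, -1.0]
opening: 0.375
```

Call:
carry_out(
  grip=[1,1,1],
  linear=[
    [0.003,0,0],
    [0,0,0],
    [0,0,0],
  ],
  turn=[0,0,0],
)

```text
t: 16.0
eef_pos: [599.5, 70.8, 27.4]
tcp_rot: [2.407, 1.569, -0.034]
ft_force: [-1.7, -0.3, 7.8]
opening: 0.377
```

Call:
carry_out(
  grip=[-0.2,-0.2,-0.2,-0.2,-0.2],
  linear=[
    [0,0,0],
    [0,0,0],
    [0,0,0],
    [0,0,0],
    [0,0,0],
  ],
  turn=[0,0,0,0,0],
)

```text
t: 16.5
eef_pos: [599.0, 70.8, 26.0]
tcp_rot: [0.054, 1.571, -2.386]
ft_force: [0.2, -0.8, 0.3]
opening: 0.6
```

Call:
carry_out(
  grip=[-0.2,-0.2,-0.2,-0.2,-0.2],
  linear=[
    [-0.03,0,0],
    [-0.07,0,0],
    [-0.07,0,0],
    [0,0,0],
    [0,0,0],
  ],
  turn=[0,0,0,0,0],
)

```text
t: 17.0
eef_pos: [599.3, 70.8, 112.6]
tcp_rot: [2.414, 1.569, -0.026]
ft_force: [0.3, 0.2, 0.3]
opening: 0.605
```

```bash
python3 -c "
from h import *
pick('red')"
```

```text
at [599.3  70.8 112.6] op 0.61 F [0.3 0.2 0.3] t 17.0
-> [423.2 332.8 110. ] rows 8 yaw 155.7
[[0.0005,-0.0785,-0.0086],[0.0005,-0.0779,-0.013],[0.0006,-0.077,-0.0173],[0.0006,-0.0759,-0.0215],[0.0006,-0.0746,-0.0257]] [-0.0177, -0.0177, -0.0177, -0.0177, -0.0177]
[[0.0006,-0.0731,-0.0298],[0.0006,-0.0713,-0.0339],[0.0006,-0.0693,-0.0378]] [-0.0177, -0.0177, -0.0177]
-> [423.2 332.8  17. ] rows 3 yaw 155.7
[[0.062,-0.0001,0.0001],[0.062,-0.0001,0.0001],[0.062,-0.0001,0.0001]] [-0.0, -0.0, -0.0]
```

Call:
carry_out(
  grip=[-0.58,-0.58,-0.58,-0.58,-0.58],
  linear=[
    [0,-0.078,-0.009],
    [0.001,-0.078,-0.013],
    [0,-0.077,-0.017],
    [0.001,-0.076,-0.022],
    [0,-0.075,-0.026],
  ],
  turn=[-0.018,-0.018,-0.017,-0.018,-0.018],
)

```text
t: 17.5
eef_pos: [487.6, 235.7, 109.3]
tcp_rot: [-0.601, 1.569, -2.76]
ft_force: [1.1, -0.3, -0.7]
opening: 0.788
```

Call:
carry_out(
  grip=[-0.58,-0.58,-0.58,-0.58,-0.58],
  linear=[
    [0,-0.073,-0.03],
    [0.001,-0.071,-0.034],
    [0.03,-0.069,-0.038],
    [0.05,0,0],
    [0,0,0],
  ],
  turn=[-0.018,-0.017,-0.018,0,0],
)

```text
t: 18.0
eef_pos: [421.2, 333.0, 66.8]
tcp_rot: [-0.584, 1.565, -2.577]
ft_force: [-0.4, -0.8, 0.3]
opening: 0.792
```

```bash
python3 -c "
from h import *
cams.read_camera('scene');a=cams.read_camera('scene')[200:400,360:560];b=cams.read_camera('top')[150:300,200:480]
cv2.imwrite('pics/g5.png',np.hstack([cv2.resize(a,(400,300)),cv2.resize(b,(400,300))]))
pick2('red')"
```

```text
at [423.7 332.7  69.9] op 0.79 F [-0.3  0.3  0.5] t 18.1
-> [423.2 332.8  17. ] rows 2 yaw 155.7
[[0.0529,-0.0006,0.0001],[0.0529,-0.0006,0.0001]] [-0.0, -0.0]
```

View pics/g5.png

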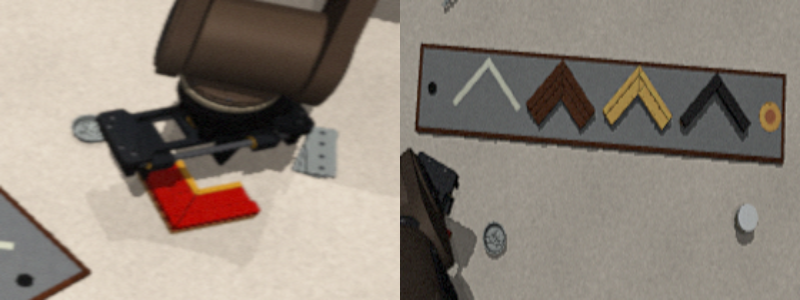

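Walnut, gold and black sit on marks 3, 2 and 1. The gripper is over red's right leg, clear of the tin and hinge.

Call:
carry_out(
  grip=[-0.58,-0.58,-0.58,-0.58],
  linear=[
    [0.06,0,0],
    [0.046,-0.001,0],
    [0,0,0],
    [0,0,0],
  ],
  turn=[0,0,0,0],
)

```text
t: 18.55
eef_pos: [423.5, 332.9, 17.4]
tcp_rot: [1.678, 1.571, -0.318]
ft_force: [-0.9, 0.5, -0.1]
opening: 0.795
```

Call:
carry_out(
  grip=[1,1,1,1,1],
  linear=[
    [0,0,0],
    [0,0,0],
    [0,0,0],
    [0,0,0],
    [0,0,0],
  ],
  turn=[0,0,0,0,0],
)

```text
t: 19.05
eef_pos: [423.1, 333.4, 17.0]
tcp_rot: [2.3, 1.57, 0.306]
ft_force: [0.3, -2.3, 4.5]
opening: 0.479
```

Call:
carry_out(
  grip=[1,1,1,1,1],
  linear=[
    [0,0,0],
    [0,0,0],
    [-0.07,0,0],
    [-0.08,0,0],
    [-0.04,0,0],
  ],
  turn=[0,0,0,0,0],
)

```text
t: 19.55
eef_pos: [423.2, 333.6, 114.0]
tcp_rot: [2.526, 1.569, 0.531]
ft_force: [0.2, 0.5, -1.4]
opening: 0.481
```

```bash
python3 -c "
from h import *
place('red')
im=cams.read_camera('top')
for k,b in dict(walnut=(286,176,342,220),gold=(337,178,394,222),black=(392,182,446,225)).items():print(k,corner(im,'top',k,b,H[k]+10),MK[k])"
```

```text
at [423.2 333.6 114. ] op 0.48 F [ 0.2  0.5 -1.4] t 19.6
-> [601.3 208.4 110. ] rows 5 yaw 130.1
[[0.0017,0.0855,0.0164],[0.0017,0.0866,0.0087],[0.0017,0.0871,0.0009],[0.0017,0.0868,-0.0069],[0.0017,0.0858,-0.0146]] [0.0285, 0.0285, 0.0285, 0.0285, 0.0285]
-> [601.3 208.4  27.5] rows 2 yaw 130.1
[[0.0825,-0.0001,0.0001],[0.0825,-0.0001,0.0001]] [-0.0, -0.0]
walnut (array([634.55849234,  59.42637037]), np.float64(-1.0924040108395665), (144.13844299316406, 92.65557098388672), 784.5) (615.5, 97.7)
gold (array([603.89848382, -39.92743793]), np.float64(-0.09712650467249123), (90.63109588623047, 92.30545043945312), 577.5) (603.5, -41.9)
black (array([ 591.24835077, -179.85863663]), np.float64(-0.12978774077956978), (90.4739761352539, 99.77133178710938), 447.0) (591.5, -181.5)
```

Call:
carry_out(
  grip=[1,1,1,1,1],
  linear=[
    [0.002,0.086,0.016],
    [0.002,0.087,0.009],
    [0.002,0.087,0.001],
    [0.001,0.087,-0.007],
    [0.001,0.086,-0.015],
  ],
  turn=[0.029,0.028,0.029,0.028,0.029],
)

```text
t: 20.1
eef_pos: [602.4, 206.6, 106.7]
tcp_rot: [-0.447, 1.569, -2.894]
ft_force: [1.1, 1.0, -0.8]
opening: 0.481
```

Call:
carry_out(
  grip=[1,1,1,1],
  linear=[
    [0.05,0,0],
    [0.05,0,0],
    [0,0,0],
    [0,0,0],
  ],
  turn=[0,0,0,0],
)

```text
t: 20.5
eef_pos: [601.2, 207.9, 57.2]
tcp_rot: [-0.434, 1.569, -2.877]
ft_force: [0.4, 0.4, -1.2]
opening: 0.485
```

```bash
python3 -c "
from h import *
place2('red')"
```

```text
at [601.2 207.9  57.2] op 0.48 F [ 0.4  0.4 -1.2] t 20.5
-> [601.3 208.4  27.5] rows 1 yaw 130.1
[[0.0594,-0.0006,-0.0009]] [-0.0004]
```

Call:
carry_out(
  grip=[1,1,1,1,1],
  linear=[
    [0.045,0,-0.001],
    [0.008,0,0],
    [0.003,0,0],
    [0,0,0],
    [0,0,0],
  ],
  turn=[0,0,0,0,0],
)

```text
t: 21.0
eef_pos: [602.2, 208.4, 30.6]
tcp_rot: [2.601, 1.57, 0.158]
ft_force: [0.5, 0.3, -1.1]
opening: 0.481
```

Call:
carry_out(
  grip=[1,1,1],
  linear=[
    [0.003,0,0],
    [0,0,0],
    [0,0,0],
  ],
  turn=[0,0,0],
)

```text
t: 21.3
eef_pos: [601.9, 208.2, 28.2]
tcp_rot: [1.55, 1.571, -0.893]
ft_force: [-0.5, -0.6, -1.0]
opening: 0.48
```

Call:
carry_out(
  grip=[1,1,1],
  linear=[
    [0.002,0,0],
    [0,0,0],
    [0,0,0],
  ],
  turn=[0,0,0],
)

```text
t: 21.6
eef_pos: [602.0, 208.2, 27.2]
tcp_rot: [2.183, 1.571, -0.26]
ft_force: [0.0, -0.9, -0.4]
opening: 0.486
```

Call:
carry_out(
  grip=[-0.45,-0.45,-0.45,-0.45,-0.45],
  linear=[
    [0,0,0],
    [0,0,0],
    [0,0,0],
    [0,0,0],
    [0,0,0],
  ],
  turn=[0,0,0,0,0],
)

```text
t: 22.1
eef_pos: [601.9, 208.2, 27.1]
tcp_rot: [0.837, 1.571, -1.607]
ft_force: [0.7, -0.1, 0.1]
opening: 0.72
```

Call:
carry_out(
  grip=[-0.45,-0.45,-0.45,-0.45,-0.45],
  linear=[
    [-0.03,0,0],
    [-0.07,0,0],
    [-0.08,0,0],
    [-0.08,0,0],
    [-0.05,0,0],
  ],
  turn=[0,0,0,0,0],
)

```text
t: 22.6
eef_pos: [602.4, 208.3, 186.5]
tcp_rot: [2.65, 1.567, 0.207]
ft_force: [-0.3, -0.2, 0.4]
opening: 0.725
```

Call:
carry_out(
  grip=[-0.45,-0.45,-0.45,-0.45,-0.45],
  linear=[
    [0,-0.09,0],
    [0,-0.09,0],
    [0,-0.09,0],
    [0,-0.09,0],
    [0,-0.06,0],
  ],
  turn=[0,0,0,0,0],
)

```text
t: 23.1
eef_pos: [464.9, 370.8, 183.4]
tcp_rot: [-3.13, 1.57, 0.711]
ft_force: [0.3, 0.2, 0.4]
opening: 0.726
```

```bash
python3 -c "
from h import *
print(tool()[1])
cams.read_camera('scene');cams.read_camera('scene');s=cams.read_camera('scene');a=s[150:430,160:480];im=cams.read_camera('top');b=im[150:300,190:490]
cv2.imwrite('pics/g6.png',np.hstack([cv2.resize(a,(400,350)),cv2.resize(b,(400,350))]))
for k,b in dict(red=(232,170,288,214),walnut=(289,179,339,216),gold=(337,178,394,222),black=(392,182,446,225)).items():
  try: print(k,corner(im,'top',k,b,H[k]+10),MK[k])
  except Exception as e: print(k,e)"
```

```text
[464.92235676 370.84075144 183.44324921]
red (array([627.43347901, 237.69003984]), np.float64(-0.10278957371935718), (92.21717834472656, 89.3721923828125), 834.5) (627.5, 237.4)
walnut (array([632.31272502,  65.86528274]), np.float64(-1.022386696694488), (123.27481079101562, 92.1370849609375), 733.0) (615.5, 97.7)
gold (array([608.58171664, -43.81311461]), np.float64(-0.13477240627017165), (90.43889617919922, 99.32606506347656), 577.5) (603.5, -41.9)
black (array([ 591.18171583, -180.39825443]), np.float64(-0.11619643066074604), (90.35633850097656, 98.04939270019531), 440.5) (591.5, -181.5)
```

View pics/g6.png

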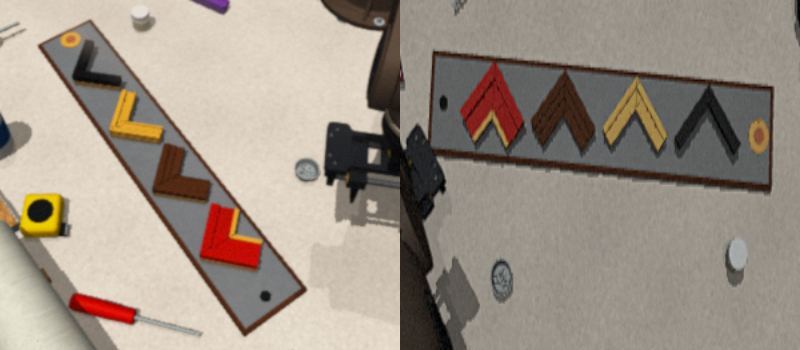

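Order, direction and flatness look right, and the pot is untouched. The walnut and gold masks are contaminated (their squares are not 90 × 90), so I'll recheck those with a morphological opening.

```bash
python3 -c "
from h import *
import h
m0=h.mask
h.mask=lambda i,k:cv2.morphologyEx(m0(i,k),cv2.MORPH_OPEN,np.ones((3,3)))
im=cams.read_camera('top')
for k,b in dict(walnut=(284,176,341,216),gold=(337,178,394,216),black=(392,182,446,225)).items():
  o,y,sz,A=corner(im,'top',k,b,H[k]+10);print(k,o.round(1),round(y,3),np.round(sz,1),A,MK[k],'err',(o-MK[k]).round(1))
print('pot',ray('top',(443,259),43))
x0,y0,x1,y1=280,172,400,224
c=im[y0:y1,x0:x1];w=cv2.merge([h.mask(c,'walnut')]*3)
cv2.imwrite('pics/g7.png',cv2.resize(np.vstack([c,w]),(600,520),interpolation=0))"
```

```text
walnut [614.3  99.2] -0.083 [92.3 90.3] 718.0 (615.5, 97.7) err [-1.2  1.5]
gold [603.8 -39.9] -0.105 [90.  92.4] 573.0 (603.5, -41.9) err [0.3 2. ]
black [ 572.6 -202.1] -2.162 [120.9  69. ] 408.0 (591.5, -181.5) err [-18.9 -20.6]
pot [[ 436.91566255 -229.30677683]]
```

View pics/g7.png

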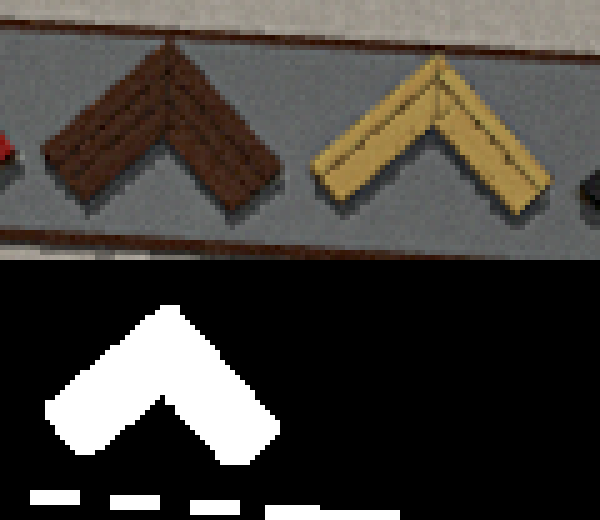

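The crop shows walnut and gold squarely on their marks, within about 2 mm. The opened black value is off because the 3×3 opening thins its narrow mask and the fit then takes the wrong square (121 × 69). Two unopened reads put black within 2 mm. Handing in.

```bash
python3 -c "
from cell import env
print(env.state()['qvel'].round(3)); print(env.job_done())"
```

```text
[-0.022  0.007  0.001 -0.001 -0.003  0.   ]
the job is handed in; nothing more can be done
None
```

The four samples are on their marks and the job is handed in at about 23 s of the 104 s allowed. From the brass pull (at the −y end) they run black on mark1, gold on mark2, walnut on mark3 and red on mark4. I gripped each one across its right leg, lowered it close to or onto the board and let go; black, gold and walnut registered contact before release, red did not.

**Last checks (top camera, against the measured marks):**

| Sample | Position off its mark | Direction off |
|---|---|---|
| Red | about 0.3 mm | about 0.02 rad |
| Walnut | about 2 mm | about 0 rad |
| Gold | about 2 mm | about 0.02 rad |
| Black | about 1–2 mm | 0.03–0.04 rad (shadow in its mask) |

All four look flat in both camera views, and the gripper was well clear of them. The paint pot was never touched, and it reads within about 3 mm of where it started.

**Readings that disagreed:**
- The scene camera put the marks about 5 mm further out in x than the top camera. I used the top camera throughout.
- Mark2 could not be fitted in the top view, so I took its position from the spacing of the other marks.
- Some late fits were rejected because of bad masks: walnut caught the brown board rim, one gold fit came out oversize, and black's failed when the mask was cleaned. The walnut and gold figures above come from repeat fits, and black's from earlier ones.

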